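# Make up the dipping-cup set for batch 4

### The job

Make up the dipping-cup set in the plywood job tray: stand the largest steel cup in the tray, then nest the other cups that are on the bench in it one at a time, from the next largest down to the smallest, each upright on the floor of the one before. Turn the knob of the number wheel beside the tray until 4 is centred in its window, let go of everything, and leave the jar, ring blank, brush and handpiece where they lie.

Things in the scene. Friction and masses are not known exactly. Their poses are not given: they have to be found in the camera images.
- tray_floor (a point): Centre of the inner floor of the fixed plywood job tray: square, 170 mm outside, 160 mm inside, floor 5 mm above the bench, rim 20 mm above the bench. x and y axes along its sides, z up. On its -y side stands the grey number-wheel housing, 100 x 100 x 50 mm high, its middle at (0, -150) mm from this point. The tray lies at another place and a slightly different yaw each time.
- knob (a point): Centre of the black bar knob on top of the number wheel's housing: 44 mm long (its own x axis), 12 mm thick (its y axis), 24 mm high (52 to 76 mm above the bench; this point at 64 mm). Turns about the vertical with the wheel; this frame turns with it, and at wheel angle 0 the bar lies along the tray's x axis.
- window (a point): Centre of the small window (19 x 20 mm) in the housing's top, 32 mm from the knob's axis on the +x side of the housing; one number of the white wheel shows in it, black, its top away from the robot.
- wheel (a joint): Angle of the number wheel and its knob, rad, growing counter-clockwise seen from above, range 0 to 5.7. Number k (0 to 9) is centred in the window at k x 0.628 rad (4 at 2.513). Stays where it is left (friction 0.05 N m).
- cup1_mid (a point): The largest steel dipping cup (round, straight sided, open on top): 120 mm outside diameter, 60 mm high without its handle, wall 3 mm, floor 4 mm, about 300 g. This point is on its axis, half-way up (30 mm above its underside); z up, the handle on its -x side. Always there.
- cup1_handle (a point): Where to grip the black upright handle of the largest cup: an upright tab 8 mm thick (along x, radially), 18 mm wide (y), standing 40 mm above the rim; this point is 22 mm above the rim and 59 mm from the cup's axis on its -x side. Same axes as the cup.
- cup2_mid (a point): The second largest steel dipping cup (round, straight sided, open on top): 96 mm outside diameter, 56 mm high without its handle, wall 3 mm, floor 4 mm, about 220 g. This point is on its axis, half-way up (28 mm above its underside); z up, the handle on its -x side. May be absent.
- cup2_handle (a point): Where to grip the black upright handle of the second largest cup: an upright tab 8 mm thick (along x, radially), 18 mm wide (y), standing 40 mm above the rim; this point is 22 mm above the rim and 47 mm from the cup's axis on its -x side. Same axes as the cup.
- cup3_mid (a point): The middle steel dipping cup (round, straight sided, open on top): 74 mm outside diameter, 52 mm high without its handle, wall 3 mm, floor 4 mm, about 150 g. This point is on its axis, half-way up (26 mm above its underside); z up, the handle on its -x side. May be absent.
- cup3_handle (a point): Where to grip the black upright handle of the middle cup: an upright tab 8 mm thick (along x, radially), 18 mm wide (y), standing 40 mm above the rim; this point is 22 mm above the rim and 36 mm from the cup's axis on its -x side. Same axes as the cup.
- cup4_mid (a point): The second smallest steel dipping cup (round, straight sided, open on top): 52 mm outside diameter, 48 mm high without its handle, wall 3 mm, floor 4 mm, about 100 g. This point is on its axis, half-way up (24 mm above its underside); z up, the handle on its -x side. May be absent.
- cup4_handle (a point): Where to grip the black upright handle of the second smallest cup: an upright tab 8 mm thick (along x, radially), 18 mm wide (y), standing 40 mm above the rim; this point is 22 mm above the rim and 25 mm from the cup's axis on its -x side. Same axes as the cup.
- cup5_mid (a point): The smallest steel dipping cup (round, straight sided, open on top): 34 mm outside diameter, 44 mm high without its handle, wall 3 mm, floor 4 mm, about 60 g. This point is on its axis, half-way up (22 mm above its underside); z up, the handle on its -x side. May be absent.
- cup5_handle (a point): Where to grip the black upright handle of the smallest cup: an upright tab 8 mm thick (along x, radially), 18 mm wide (y), standing 40 mm above the rim; this point is 22 mm above the rim and 16 mm from the cup's axis on its -x side. Same axes as the cup.
- cup1: The same largest cup: its origin, at the centre of its underside; axes as for its other points.
- cup2: The same second largest cup: its origin, at the centre of its underside; axes as for its other points.
- cup3: The same middle cup: its origin, at the centre of its underside; axes as for its other points.
- cup4: The same second smallest cup: its origin, at the centre of its underside; axes as for its other points.
- cup5: The same smallest cup: its origin, at the centre of its underside; axes as for its other points.
- jar: A closed amber glass jar, 52 mm wide, 70 mm high, origin under its middle; a bystander.
- band: A small copper ring blank, 23 mm wide, 12 mm high; a bystander.
- brush: A bench brush 160 mm long, lying; a bystander.
- handpiece: A lying aluminium handpiece of a polishing motor, 140 mm long; a bystander.

How it is judged:
By the outcome, as a careful person would: the job done as asked, in the order asked, and still so for the second after the job is handed in, with the robot touching nothing.
Of cup2, cup3, cup4, cup5 only 3 to 4 are there at a start; the rules pass over those that are not, and their reading is None.
At some moment in a run one of cup1, cup2, cup3 may be knocked a few centimetres aside while the robot is not near it.
It also fails if it takes over 210 s, if anything falls off the work surface, if the arm or the gripper's body presses on something with over 40 N, if the wrist force passes 120 N, or if a joint passes its speed limit or range.

### The arm

A 6-joint arm with a two-finger parallel gripper is mounted at the origin on the work surface. World frame = base frame: x ahead of the robot, y to its left, z up, the work surface at z = 0. Lengths are in m, angles in rad, forces in N, time in s.
With the tool pointing down it reaches from about 0.35 to 0.775 m from the base axis. Payload 5.5 kg.
Tool frame: the origin (TCP) lies at the very end of the fingers, on their centre line; the grasp point (between the pads) lies 19 mm behind it; z points along the fingers, y is the line along which they close (so a half turn about z gives the same grasp; the last joint's range is limited). The gripper opens to 85 mm and grips with 20 to 120 N. Pads are 22 mm wide; open, the fingers measure 114 mm over their backs; the gripper's body (76 mm by 85 mm) begins 54 mm behind the grasp point. The pads swing forward as they close: fully open they stand 13 mm farther back than shut.
Start: joints at [0.969, 0.313, 0.046, 1.304, 0, 1.431], TCP at [0.256, 0.515, 0.231] pointing down, gripper open.
Joint ranges: [-2.76, 2.76], [-0.86, 1.69], [-1.03, 1.26], [-2.2, 2.34], [-1.47, 1.5], [-3.14, 3.14]. Speed limits (rad/s): [2.57, 2.57, 3.14, 3.14, 3.14, 3.14].

### API

Orientations are given as a unit quaternion [w, x, y, z].
In Python, from workcell import get_state, read_camera, calibration, hand_in gives the robot as it stands.
- The arm moves only by the tool drive_tool, never from a script. Its argument "deltas" is a list that holds one entry, the list of rows, each a list of 7 numbers: the closure in counts, from 0 (fully open) to 255 (shut), then the shift along the tool's x, y, z in m, then the turn, a rotation vector about the tool's x, y, z in degrees. A call has 1 to 12 rows; each row is the pose to reach, as a shift and turn from the pose commanded when the call began, along the tool's axes at that moment; what a row does not reach only later rows make up. A row lasts 1/8 s, in which the tool goes at most 62.5 mm and 10.7 degrees, less where a joint would pass 70% of its speed; a pose out of reach is approached as far as the arm can. A call with a gripper value outside its range is refused whole. The fingers move at their own pace and stop on an object; "newtons" is the grip in N (left out, the last holds). Time passes only in rows, so rows that repeat a pose let the fingers close. It gives the time, the measured TCP pose, the force, the opening and the grip force at its end, in the units of the state.
- get_state(): the state, without advancing time (a new reading comes with each control period).
- read_camera(name): name is "scene" or "top" or "wrist"; returns (picture, depth): 480x640x3 uint8, red, green, blue; 480x640 float32, m along the optical axis (not along the pixel's ray), 0 where there is no reading.
- calibration(name): a dict with "mtx" (3x3 intrinsics, pixels), "k1" (the pictures are not rectified: a ray, as slopes to the right and down, at radius r is drawn at 1 + k1 r^2 times it, then the intrinsics apply), "world_from_camera" (4x4, takes a point from camera to world coordinates). Camera axes: x right, y up, looking along -z (the intrinsics and any distortion apply to the point x, -y, -z); pixel columns grow to the right and rows downward; lengths in m; the calibration is good to about 2 mm. A picture is of the moment at which its call begins: read the wrist's pose just before it. calibration takes no time and is no camera call; for the wrist camera it gives the pose at the moment of the call.
- hand_in(): hands the job in; it is judged then, once.
The state is a dict: "clock": time; "joint_pos": joint angles; "qvel": joint speeds; "tau": joint torques, N m; "tcp_pos": TCP position; "orientation": TCP orientation; "wrist_force": force on the tool from outside, world axes, zero at the start; "ft_torque": the same for the moment, N m; "finger_gap": finger opening in m; "grip_force": force on a finger pad.
Only numpy, scipy, OpenCV 4.12 (cv2) and the standard library are available. Lean on these libraries where they do the work, as an engineer would, in place of code of your own. Each camera call takes 0.05 s, during which the arm holds its last target. There are 200 camera calls.

## Working session

There is one attempt and no reset: what is moved stays moved. The work goes in short steps, Python scripts to look and compute and a tool call to move; the robot and the scene stay as the last step left them, time stands still between calls to the robot, and variables do not carry over. Pictures are saved under pics/ and viewed, at most 14 in all, crops included, and the job is handed in when it is done.

Besides the shell and the picture viewer there is one more tool, called after ">>>" by a JSON object that holds its "api" and its "payload". drive_tool: Moves the arm, as the interface text tells. Its arguments: {"type":"object","properties":{"deltas":{"type":"array","items":{"type":"array","items":{"type":"array","items":{"type":"number"}}}},"newtons":{"type":"number"}},"required":["deltas"]}

```bash
ls; mkdir -p pics; cat > h.py <<'E'
import numpy as np, cv2
from workcell import *
def save(n,img): cv2.imwrite('pics/'+n,cv2.cvtColor(img,cv2.COLOR_RGB2BGR))
E
python3 - <<'E'
from h import *
s=get_state(); print({k:np.round(v,3).tolist() for k,v in s.items()})
for n in ('top','scene','wrist'):
    c=calibration(n); print(n,c['mtx'],c['k1'],np.round(c['world_from_camera'],3))
    p,d=read_camera(n); save(n+'0.png',p); np.savez(n+'0.npz',p=p,d=d)
    print(d.min(),d.max(),(d==0).mean())
E
```

```text
pics
{'clock': 0.0, 'joint_pos': [0.969, 0.314, 0.045, 1.304, 0.0, 1.431], 'qvel': [-0.0, -0.0, -0.0, -0.0, -0.0, -0.001], 'tau': [0.0, -48.063, 29.853, 0.019, -0.0, -0.0], 'tcp_pos': [0.256, 0.514, 0.23], 'orientation': [-0.0, 0.229, 0.973, -0.001], 'wrist_force': [-0.757, -0.611, 0.052], 'ft_torque': [-0.03, 0.03, -0.043], 'grip_force': 0.0, 'finger_gap': 0.085}
top [[552.84639988   0.         313.54292387]
 [  0.         552.84639988 236.6002028 ]
 [  0.           0.           1.        ]] -0.08855286671731287 [[-0.006  0.997 -0.072  0.464]
 [-1.    -0.007 -0.014  0.013]
 [-0.014  0.072  0.997  1.445]
 [ 0.     0.     0.     1.   ]]
0.0 2.3104959 0.004078776041666667
scene [[554.19496337   0.         327.71192707]
 [  0.         554.19496337 242.9303344 ]
 [  0.           0.           1.        ]] -0.05075674298198865 [[-0.148 -0.526  0.837  1.537]
 [ 0.989 -0.078  0.125  0.152]
 [-0.     0.847  0.532  0.713]
 [ 0.     0.     0.     1.   ]]
0.0 3.5769231 0.004127604166666667
wrist [[358.75931      0.         323.87733764]
 [  0.         358.75931    238.35780228]
 [  0.           0.           1.        ]] -0.03578415481862342 [[ 0.446 -0.859 -0.253  0.192]
 [ 0.895  0.427  0.128  0.546]
 [-0.001 -0.283  0.959  0.373]
 [ 0.     0.     0.     1.   ]]
0.0 1.3709489 0.003916015625
```

View pics/top0.png

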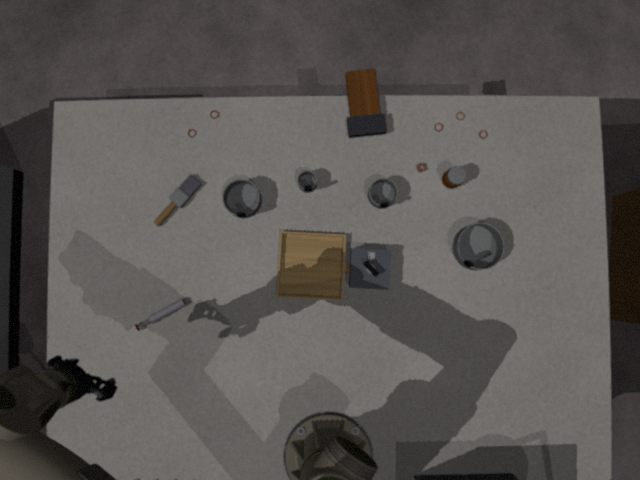

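View pics/scene0.png

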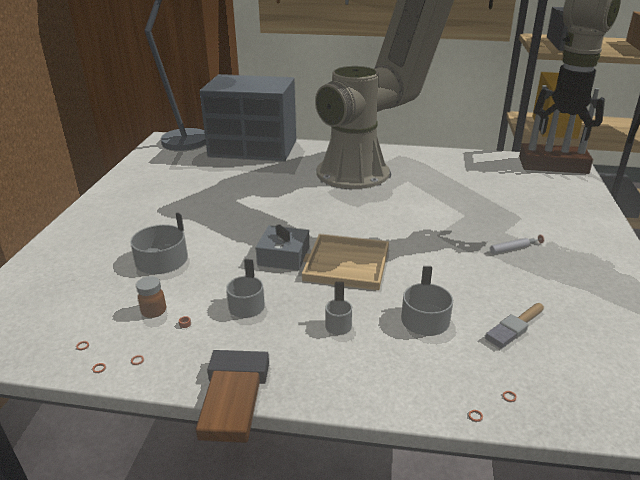

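The top view shows cups at about (478,246), (382,193), (242,197) and (307,181). The tray is at (312,264), the housing at (370,266) with its knob, the jar at (455,177), the ring at (421,167), the brush at (178,200) and the handpiece at (163,313). In the scene view each handle is on the robot side of its cup.

```bash
cat >> h.py <<'E'
from scipy import ndimage, optimize
def rays(n,c=None):
    c=c or calibration(n); K=c['mtx']; T=c['world_from_camera']
    v,u=np.mgrid[:480,:640].astype(float)
    dist=np.array([c['k1'],0,0,0,0.])
    q=cv2.undistortPoints(np.stack([u.ravel(),v.ravel()],1)[:,None],K,dist)[:,0]
    return np.stack([q[:,0],-q[:,1],-np.ones(len(q))],1).reshape(480,640,3),T
def cloud(n,d,c=None):
    r,T=rays(n,c); X=(r*d[...,None])@T[:3,:3].T+T[:3,3]; X[d==0]=np.nan; return X
def circ(P,r=None):
    f=lambda q:np.hypot(P[:,0]-q[0],P[:,1]-q[1])-(q[2] if r is None else r)
    x0=[*np.median(P[:,:2],0)]+([.04] if r is None else [])
    return optimize.least_squares(f,x0,loss='soft_l1',f_scale=.002).x
E
python3 - <<'E'
from h import *
z=np.load('top0.npz'); X=cloud('top',z['d']); 
bench=X[300:320,420:500]; print('bench z',np.nanmean(bench[...,2]),np.nanstd(bench[...,2]))
Z=X[...,2]; 
m=(Z>.008)&(Z<.14)&(X[...,0]>.2)&(X[...,0]<.95)&(abs(X[...,1])<.6)
l,n=ndimage.label(m,np.ones((3,3)))
for i in range(1,n+1):
    P=X[l==i]
    if len(P)<25: continue
    vu=np.argwhere(l==i).mean(0); print(i,len(P),'px',vu[::-1].round(),'c',P.mean(0).round(3),'min',P.min(0).round(3),'max',P.max(0).round(3), 'z pct',np.percentile(P[:,2],[50,90,98]).round(3))
    zz=P[:,2]
    if zz.max()>.08 :
        H=P[zz>zz.max()-.03]; top=np.percentile(zz,99.5)
        R=P[(zz>top-.048)&(zz<top-.032)]
        if len(R)>20:
            q=circ(R); print('   rim',q.round(4),len(R),'handle',H.mean(0).round(4),len(H))
E
```

```text
bench z 0.0005072387736407844 0.0031396441648383466
1 1535 px [365. 114.] c [ 0.887 -0.104  0.029] min [ 0.831 -0.159  0.009] max [ 0.95  -0.056  0.039] z pct [0.029 0.033 0.036]
260 30 px [421. 166.] c [ 0.75  -0.249  0.012] min [ 0.738 -0.259  0.008] max [ 0.762 -0.24   0.02 ] z pct [0.012 0.017 0.019]
279 402 px [454. 177.] c [ 0.714 -0.324  0.058] min [ 0.692 -0.352  0.008] max [ 0.74  -0.303  0.079] z pct [0.068 0.073 0.076]
292 196 px [306. 181.] c [0.708 0.05  0.043] min [0.681 0.026 0.008] max [0.736 0.075 0.093] z pct [0.044 0.085 0.09 ]
   rim [0.7103 0.0499 0.0246] 66 handle [0.685  0.0476 0.0846] 32
303 730 px [179. 197.] c [0.673 0.386 0.018] min [0.6   0.329 0.008] max [0.734 0.457 0.031] z pct [0.019 0.023 0.025]
320 304 px [383. 192.] c [ 0.677 -0.145  0.043] min [ 0.637 -0.181  0.008] max [ 0.721 -0.108  0.097] z pct [0.045 0.074 0.095]
   rim [ 0.677  -0.1445  0.0357] 93 handle [ 0.6409 -0.1424  0.0873] 36
322 449 px [240. 198.] c [0.666 0.221 0.043] min [0.615 0.17  0.008] max [0.714 0.266 0.103] z pct [0.046 0.062 0.097]
   rim [0.6664 0.2183 0.0464] 129 handle [0.619  0.2127 0.0923] 36
550 745 px [480. 247.] c [ 0.537 -0.391  0.043] min [ 0.477 -0.461  0.008] max [ 0.599 -0.327  0.107] z pct [0.044 0.064 0.1  ]
   rim [ 0.5376 -0.387   0.0585] 200 handle [ 0.493  -0.3474  0.0957] 41
590 712 px [312. 264.] c [0.497 0.038 0.018] min [ 0.403 -0.05   0.008] max [0.582 0.131 0.031] z pct [0.019 0.024 0.027]
735 1613 px [370. 268.] c [ 0.483 -0.108  0.051] min [ 0.431 -0.16   0.008] max [ 0.537 -0.047  0.084] z pct [0.051 0.056 0.077]
   rim [ 0.482  -0.1091  0.0408] 566 handle [ 0.4831 -0.109   0.0635] 246
1082 357 px [165. 312.] c [0.375 0.42  0.019] min [0.34  0.367 0.008] max [0.407 0.48  0.032] z pct [0.019 0.024 0.027]
```

```bash
cat >> h.py <<'E'
from scipy.spatial.transform import Rotation as Ro
def go(x,y,z,psi):
    """shift/turn (tool axes) to tool-down TCP x,y,z with closing axis y at world angle psi deg"""
    s=get_state(); w,a,b,c=s['orientation']; R0=Ro.from_quat([a,b,c,w])
    p=np.radians(psi); yv=np.array([np.cos(p),np.sin(p),0]); zv=np.array([0,0,-1.]); xv=np.cross(yv,zv)
    Rt=Ro.from_matrix(np.stack([xv,yv,zv],1))
    d=R0.inv().apply(np.array([x,y,z])-s['tcp_pos']); t=(R0.inv()*Rt).as_rotvec(degrees=True)
    v=R0.as_matrix()[:,1]
    print('t',round(s['clock'],2),'tcp',np.round(s['tcp_pos'],4),'psi0',np.degrees(np.arctan2(v[1],v[0])).round(1),'j6',round(s['joint_pos'][5],2),'DELTA',d.round(4),'TURN',t.round(2))
def cups(n=1):
    """top view: for each cup blob centre, radius, handle, handle angle"""
    D=[];
    for _ in range(n): p,d=read_camera('top'); D.append(np.where(d==0,np.nan,d))
    X=cloud('top',np.nan_to_num(np.nanmean(D,0))); Z=X[...,2]
    m=(Z>.025)&(Z<.13)&(X[...,0]>.3)&(X[...,0]<.83)&(abs(X[...,1])<.5)
    l,k=ndimage.label(m,np.ones((3,3))); 
    for i in range(1,k+1):
        P=X[l==i]; zz=P[:,2]
        if len(P)<60 or zz.max()<.083: continue
        top=np.percentile(zz,99); H=P[zz>top-.028]
        R=P[(zz>top-.048)&(zz<top-.032)]
        if len(R)<20: continue
        q=circ(R); h=H[:,:2].mean(0); e=h-q[:2]
        print('cup',q.round(4),'top',top.round(3),'handle',h.round(4),'r',np.hypot(*e).round(4),'ang',np.degrees(np.arctan2(e[1],e[0])).round(1))
    return p,X
E
python3 - <<'E'
from h import *
p,X=cups(4); save('t1.png',p); Z=X[...,2]
# tray: rim outline -> minAreaRect in world xy
g=(X[...,0]>.38)&(X[...,0]<.62)&(X[...,1]>-.047)&(X[...,1]<.16)&(Z>.01)&(Z<.03)
P=X[g][:,:2].astype(np.float32); print('tray',cv2.minAreaRect(P*1000))
g=(X[...,0]>.38)&(X[...,0]<.62)&(X[...,1]>-.2)&(X[...,1]<-.03)&(Z>.042)&(Z<.06)
P=X[g][:,:2].astype(np.float32); print('housing',cv2.minAreaRect(P*1000), P.mean(0))
g=(X[...,0]>.38)&(X[...,0]<.62)&(X[...,1]>-.2)&(X[...,1]<-.03)&(Z>.064)&(Z<.09)
P=X[g][:,:2].astype(np.float32); print('knob',cv2.minAreaRect(P*1000),P.mean(0))
go(.493,-.347,.20,138)
hsv=cv2.cvtColor(p,cv2.COLOR_RGB2HSV)
b=(hsv[...,1]>90)&(hsv[...,0]>10)&(hsv[...,0]<25); l,k=ndimage.label(b); s=ndimage.sum(b,l,range(1,k+1)); 
for i in range(1,k+1):
    if s[i-1]>300: print('wood',np.argwhere(l==i).mean(0)[::-1], s[i-1], cv2.minAreaRect(np.argwhere(l==i)[:,::-1].astype(np.float32)))
E
```

```text
cup [0.7105 0.0498 0.0245] top 0.09 handle [0.6851 0.0476] r 0.0255 ang -175.1
cup [ 0.6772 -0.1447  0.0356] top 0.094 handle [ 0.641  -0.1425] r 0.0363 ang 176.4
cup [0.6664 0.2182 0.0464] top 0.098 handle [0.6191 0.2129] r 0.0476 ang -173.6
cup [ 0.5377 -0.3871  0.0584] top 0.101 handle [ 0.4931 -0.3475] r 0.0596 ang 138.4
tray ((492.4939880371094, 40.84605026245117), (170.05091857910156, 170.1631622314453), 86.5714111328125)
housing ((483.47119140625, -109.12979125976562), (100.45440673828125, 100.24417114257812), 86.6200180053711) [ 0.48335382 -0.10885284]
knob ((483.6658630371094, -108.7802505493164), (41.9921989440918, 12.019850730895996), 44.394962310791016) [ 0.48335028 -0.10879385]
t 0.35 tcp [0.2562 0.5147 0.2311] psi0 63.5 j6 1.43 DELTA [-0.596  -0.6659  0.0313] TURN [-2.000e-02 -2.000e-02 -7.446e+01]
wood [362.44027047  92.66341097] 1331.0 ((362.3574523925781, 92.69910430908203), (45.57550811767578, 29.842178344726562), 83.0887680053711)
wood [625.19781312 257.65341286] 3018.0 ((624.0, 257.0), (132.0, 30.0), 90.0)
wood [311.44323195 265.46041328] 4307.0 ((313.5023193359375, 265.4525146484375), (71.44285583496094, 65.73503875732422), 2.726311206817627)
```

>>> {"api": "drive_tool", "payload": {"deltas": [[[0,-0.596,-0.666,0.011,0,0,-74.5],[0,-0.596,-0.666,0.011,0,0,-74.5],[0,-0.596,-0.666,0.011,0,0,-74.5],[0,-0.596,-0.666,0.011,0,0,-74.5],[0,-0.596,-0.666,0.011,0,0,-74.5],[0,-0.596,-0.666,0.011,0,0,-74.5],[0,-0.596,-0.666,0.011,0,0,-74.5],[0,-0.596,-0.666,0.011,0,0,-74.5],[0,-0.596,-0.666,0.011,0,0,-74.5],[0,-0.596,-0.666,0.011,0,0,-74.5],[0,-0.596,-0.666,0.011,0,0,-74.5],[0,-0.596,-0.666,0.011,0,0,-74.5]]], "newtons": 60}}

```text
clock: 1.85
tcp_pos: [0.4392, -0.1464, 0.2233]
orientation: [0.0, -0.407, 0.914, -0.0]
wrist_force: [0.5, 0.1, 0.1]
finger_gap: 0.0855
grip_force: 0.0
```

```bash
python3 -c "
from h import *
cups(2); go(.493,-.3475,.20,138.4); go(.493,-.3475,.065,138.4)"
```

```text
cup [0.7104 0.0498 0.0246] top 0.091 handle [0.6852 0.0474] r 0.0254 ang -174.5
cup [ 0.6773 -0.1447  0.0356] top 0.094 handle [ 0.6408 -0.1427] r 0.0365 ang 176.8
cup [0.6664 0.2182 0.0464] top 0.098 handle [0.6191 0.2129] r 0.0476 ang -173.6
cup [ 0.5377 -0.3869  0.0584] top 0.101 handle [ 0.4931 -0.3475] r 0.0595 ang 138.5
t 1.95 tcp [ 0.4406 -0.1498  0.2228] psi0 137.6 j6 -1.33 DELTA [ 0.1108 -0.1718  0.0233] TURN [-0.16 -0.03 -0.75]
t 1.95 tcp [ 0.4406 -0.1498  0.2228] psi0 137.6 j6 -1.33 DELTA [ 0.1107 -0.1715  0.1583] TURN [-0.16 -0.03 -0.75]h.py:30: RuntimeWarning: Mean of empty slice
  X=cloud('top',np.nan_to_num(np.nanmean(D,0))); Z=X[...,2]
```

>>> {"api": "drive_tool", "payload": {"deltas": [[[0,0.11,-0.171,0.02,0,0,-0.8],[0,0.11,-0.171,0.02,0,0,-0.8],[0,0.11,-0.171,0.02,0,0,-0.8],[0,0.11,-0.171,0.02,0,0,-0.8],[0,0.11,-0.171,0.02,0,0,-0.8],[0,0.11,-0.171,0.02,0,0,-0.8]]]}}

```text
clock: 2.7
tcp_pos: [0.4923, -0.3384, 0.2033]
orientation: [-0.0, -0.414, 0.91, 0.001]
wrist_force: [-0.3, -0.1, -0.3]
finger_gap: 0.0855
grip_force: 0.0
```

```bash
python3 -c "
from h import *
go(.493,-.3475,.065,138.4)"
```

```text
t 2.7 tcp [ 0.4923 -0.3384  0.2033] psi0 138.9 j6 -1.59 DELTA [ 0.0065 -0.0066  0.1383] TURN [0.06 0.02 0.52]
```

>>> {"api": "drive_tool", "payload": {"deltas": [[[0,0.006,-0.007,0.03,0,0,0.5],[0,0.006,-0.007,0.07,0,0,0.5],[0,0.006,-0.007,0.1,0,0,0.5],[0,0.006,-0.007,0.1,0,0,0.5],[0,0.006,-0.007,0.1,0,0,0.5]]]}}

```text
clock: 3.32
tcp_pos: [0.4947, -0.3489, 0.1049]
orientation: [0.0, -0.41, 0.912, -0.001]
wrist_force: [0.3, -0.3, 0.8]
finger_gap: 0.0854
grip_force: 0.0
```

```bash
python3 -c "
from h import *
cups(1);go(.493,-.3475,.065,138.4)"
```

```text
cup [0.7102 0.0499 0.0246] top 0.091 handle [0.6852 0.0475] r 0.0252 ang -174.4
cup [ 0.677  -0.1447  0.0356] top 0.095 handle [ 0.6411 -0.1431] r 0.0359 ang 177.6
cup [0.6663 0.2183 0.0463] top 0.099 handle [0.6192 0.2129] r 0.0473 ang -173.4
cup [ 0.5375 -0.3871  0.0585] top 0.1 handle [ 0.4958 -0.3439] r 0.0601 ang 134.0
cup [ 0.4812 -0.1054  0.0404] top 0.079 handle [ 0.4821 -0.1087] r 0.0034 ang -74.6
t 3.38 tcp [ 0.495  -0.3495  0.1053] psi0 138.4 j6 -1.59 DELTA [-0.0002  0.0029  0.0403] TURN [-0.18  0.01 -0.  ]h.py:30: RuntimeWarning: Mean of empty slice
  X=cloud('top',np.nan_to_num(np.nanmean(D,0))); Z=X[...,2]
```

>>> {"api": "drive_tool", "payload": {"deltas": [[[0,0,0.003,0.02,0,0,0],[0,0,0.003,0.04,0,0,0],[0,0,0.003,0.04,0,0,0],[255,0,0.003,0.04,0,0,0],[255,0,0.003,0.04,0,0,0],[255,0,0.003,0.04,0,0,0],[255,0,0.003,0.04,0,0,0],[255,0,0.003,0.04,0,0,0],[255,0,0.003,0.04,0,0,0],[255,0,0.003,0.04,0,0,0],[255,0,0.003,0.04,0,0,0],[255,0,0.003,0.04,0,0,0]]], "newtons": 70}}

```text
clock: 4.88
tcp_pos: [0.4922, -0.3479, 0.0635]
orientation: [0.0, -0.409, 0.912, -0.001]
wrist_force: [2.1, -1.0, 4.9]
finger_gap: 0.0073
grip_force: 69.5
```

```bash
python3 -c "
from h import *
p,d=read_camera('scene'); save('s1.png',p[180:330,80:330])
print(get_state()['finger_gap'],get_state()['grip_force'])
T=(.4925,.0408)
go(.493,-.3475,.22,138.4)"
```

```text
0.0072711379330049385 69.56226468086243
t 4.92 tcp [ 0.4922 -0.3479  0.0635] psi0 138.3 j6 -1.59 DELTA [-0.0008 -0.0006 -0.1565] TURN [-0.08  0.   -0.06]
```

>>> {"api": "drive_tool", "payload": {"deltas": [[[255,0,0,-0.01,0,0,0],[255,0,0,-0.03,0,0,0],[255,0,0,-0.06,0,0,0],[255,0,0,-0.09,0,0,0],[255,0,0,-0.12,0,0,0],[255,0,0,-0.14,0,0,0],[255,0,0,-0.15,0,0,0],[255,0,0,-0.15,0,0,0]]]}}

```text
clock: 5.92
tcp_pos: [0.4913, -0.3471, 0.2126]
orientation: [-0.0, -0.409, 0.912, 0.001]
wrist_force: [-0.3, 0.3, -3.1]
finger_gap: 0.0073
grip_force: 68.3
```

```bash
python3 -c "
from h import *
cups(1); p,d=read_camera('scene'); save('s2.png',p[100:350,30:430])
print(get_state()['finger_gap'],get_state()['grip_force'])
go(.4925,.0408+.059,.21,90)"
```

```text
cup [0.7103 0.0498 0.0245] top 0.092 handle [0.685  0.0474] r 0.0255 ang -174.6
cup [ 0.6773 -0.1447  0.0356] top 0.097 handle [ 0.6408 -0.1424] r 0.0366 ang 176.3
cup [0.6663 0.2182 0.0464] top 0.098 handle [0.619  0.2132] r 0.0475 ang -174.0
cup [ 0.4821 -0.1071  0.0409] top 0.079 handle [ 0.4823 -0.1081] r 0.001 ang -78.0
0.00708471770883217 68.29684853553772
t 6.03 tcp [ 0.491  -0.3468  0.2116] psi0 138.3 j6 -1.59 DELTA [-0.3346  0.2957  0.0025] TURN [ 0.15 -0.06 48.34]h.py:30: RuntimeWarning: Mean of empty slice
  X=cloud('top',np.nan_to_num(np.nanmean(D,0))); Z=X[...,2]
```

View pics/s2.png

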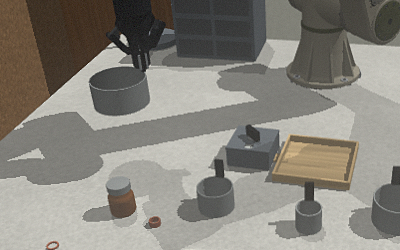

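The crop shows cup 1 lifted and hanging level at (120,90). I'll carry it to the tray.

>>> {"api": "drive_tool", "payload": {"deltas": [[[255,-0.017,0.015,0,0,0,2],[255,-0.05,0.045,0,0,0,7],[255,-0.09,0.08,0,0,0,13],[255,-0.13,0.115,0,0,0,19],[255,-0.17,0.15,0,0,0,25],[255,-0.21,0.186,0,0,0,31],[255,-0.25,0.221,0,0,0,37],[255,-0.285,0.252,0,0,0,42],[255,-0.31,0.275,0,0,0,46],[255,-0.326,0.288,0,0,0,48],[255,-0.334,0.296,0,0,0,48.3],[255,-0.334,0.296,0,0,0,48.3]]]}}

```text
clock: 7.52
tcp_pos: [0.4921, 0.0991, 0.2124]
orientation: [-0.001, -0.001, 1.0, -0.0]
wrist_force: [-0.8, -0.5, -3.5]
finger_gap: 0.0069
grip_force: 68.5
```

```bash
python3 -c "
from h import *
go(.4925,.0408+.059,.071,90)"
```

```text
t 7.53 tcp [0.4921 0.0991 0.2124] psi0 90.1 j6 0.04 DELTA [-0.0005  0.0007  0.1414] TURN [-0.   -0.06  0.13]
```

>>> {"api": "drive_tool", "payload": {"deltas": [[[255,0,0.001,0.02,0,0,0],[255,0,0.001,0.05,0,0,0],[255,0,0.001,0.08,0,0,0],[255,0,0.001,0.11,0,0,0],[255,0,0.001,0.13,0,0,0],[255,0,0.001,0.137,0,0,0],[255,0,0.001,0.141,0,0,0],[255,0,0.001,0.143,0,0,0],[255,0,0.001,0.143,0,0,0],[255,0,0.001,0.143,0,0,0]]]}}

```text
clock: 8.78
tcp_pos: [0.493, 0.0999, 0.0706]
orientation: [0.001, -0.0, 1.0, 0.0]
wrist_force: [0.0, -0.4, -3.7]
finger_gap: 0.0069
grip_force: 68.5
```

Still hanging at a small height, so I'll lower it a bit more and release.

>>> {"api": "drive_tool", "payload": {"deltas": [[[255,0,0,0.001,0,0,0],[255,0,0,0.002,0,0,0],[255,0,0,0.002,0,0,0],[130,0,0,0.002,0,0,0],[130,0,0,0.002,0,0,0],[130,0,0,0.002,0,0,0],[130,0,0,0.002,0,0,0],[130,0,0,0.002,0,0,0],[130,0,0,-0.03,0,0,0],[130,0,0,-0.08,0,0,0],[130,0,0,-0.12,0,0,0],[130,0,0,-0.12,0,0,0]]]}}

```text
clock: 10.28
tcp_pos: [0.495, 0.1, 0.1936]
orientation: [0.004, -0.0, 1.0, 0.0]
wrist_force: [-0.1, -0.2, -0.9]
finger_gap: 0.0419
grip_force: 0.0
```

```bash
python3 -c "
from h import *
cups(1)
go(.619,.213,.18,186.3); go(.619,.213,.18,6.3)"
```

```text
cup [0.7101 0.0497 0.0248] top 0.092 handle [0.685  0.0476] r 0.0253 ang -175.1
cup [ 0.6772 -0.1447  0.0357] top 0.097 handle [ 0.6407 -0.1426] r 0.0366 ang 176.7
cup [0.6663 0.2182 0.0464] top 0.097 handle [0.6191 0.2128] r 0.0476 ang -173.5
t 10.32 tcp [0.4937 0.0999 0.1915] psi0 90.0 j6 0.04 DELTA [-0.1253  0.113   0.012 ] TURN [ -0.17   0.17 -96.26]
t 10.32 tcp [0.4937 0.0999 0.1915] psi0 90.0 j6 0.04 DELTA [-0.1253  0.113   0.012 ] TURN [ 0.16  0.16 83.74]h.py:30: RuntimeWarning: Mean of empty slice
  X=cloud('top',np.nan_to_num(np.nanmean(D,0))); Z=X[...,2]
```

>>> {"api": "drive_tool", "payload": {"deltas": [[[130,-0.03,0.03,-0.01,0,0,10],[0,-0.07,0.06,-0.01,0,0,20],[0,-0.125,0.113,0,0,0,84],[0,-0.125,0.113,0.01,0,0,84],[0,-0.125,0.113,0.01,0,0,84],[0,-0.125,0.113,0.01,0,0,84],[0,-0.125,0.113,0.01,0,0,84],[0,-0.125,0.113,0.01,0,0,84],[0,-0.125,0.113,0.01,0,0,84],[0,-0.125,0.113,0.01,0,0,84],[0,-0.125,0.113,0.01,0,0,84]]]}}

```text
clock: 11.7
tcp_pos: [0.6173, 0.2129, 0.1797]
orientation: [-0.0, 0.668, 0.744, -0.0]
wrist_force: [-0.1, 0.7, 0.3]
finger_gap: 0.0856
grip_force: 0.0
```

```bash
python3 -W ignore -c "
from h import *
p,X=cups(1)
go(.619,.213,.061,6.4);save('t2.png',cv2.resize(p[150:320,180:520],None,fx=2,fy=2))"
```

```text
cup [0.7104 0.0498 0.0246] top 0.091 handle [0.685  0.0468] r 0.0255 ang -173.4
cup [ 0.6771 -0.1446  0.0356] top 0.095 handle [ 0.6409 -0.1422] r 0.0363 ang 176.2
cup [0.6664 0.2182 0.0465] top 0.099 handle [0.6188 0.211 ] r 0.0481 ang -171.3
cup [0.4931 0.0406 0.0581] top 0.107 handle [0.4932 0.0986] r 0.058 ang 89.9
cup [ 0.4789 -0.1073  0.0414] top 0.079 handle [ 0.4826 -0.1098] r 0.0045 ang -34.2
t 11.75 tcp [0.6174 0.2129 0.1798] psi0 6.1 j6 1.67 DELTA [-1.000e-04  1.700e-03  1.188e-01] TURN [-0.02 -0.   -0.29]
```

View pics/t2.png

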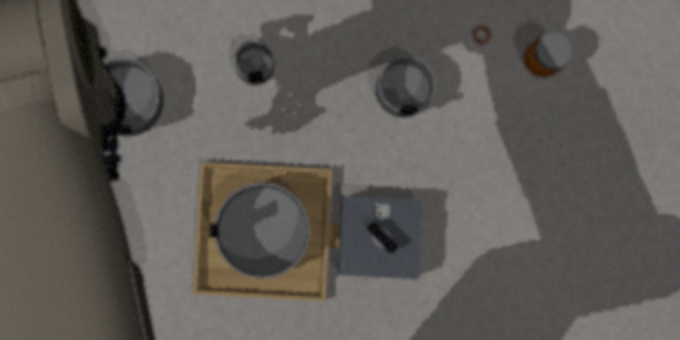

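The crop shows cup 1 standing in the tray at (263,230) with its handle to the left, measured at (0.493, 0.041). Next I'll grasp cup 2.

>>> {"api": "drive_tool", "payload": {"deltas": [[[0,0,0.002,0.03,0,0,0],[0,0,0.002,0.07,0,0,0],[0,0,0.002,0.1,0,0,0],[0,0,0.002,0.117,0,0,0],[0,0,0.002,0.117,0,0,0],[255,0,0.002,0.117,0,0,0],[255,0,0.002,0.117,0,0,0],[255,0,0.002,0.117,0,0,0],[255,0,0.002,0.117,0,0,0],[255,0,0.002,0.117,0,0,0],[255,0,0.002,0.117,0,0,0],[255,0,0.002,0.117,0,0,0]]]}}

```text
clock: 13.25
tcp_pos: [0.6198, 0.2132, 0.0636]
orientation: [0.0, 0.669, 0.743, 0.0]
wrist_force: [-0.4, -0.7, 5.6]
finger_gap: 0.0071
grip_force: 69.0
```

>>> {"api": "drive_tool", "payload": {"deltas": [[[255,0,0,0,0,0,0],[255,0,0,-0.01,0,0,0],[255,0,0,-0.03,0,0,0],[255,0,0,-0.06,0,0,0],[255,0,0,-0.09,0,0,0],[255,0,0,-0.12,0,0,0],[255,0,0,-0.14,0,0,0],[255,0,0,-0.15,0,0,0],[255,0,0,-0.15,0,0,0]]]}}

```text
clock: 14.38
tcp_pos: [0.6195, 0.2132, 0.2131]
orientation: [-0.0, 0.669, 0.743, 0.0]
wrist_force: [0.0, -0.7, -2.4]
finger_gap: 0.007
grip_force: 68.3
```

```bash
python3 -W ignore -c "
from h import *
cups(1)
c=.047*np.cos(np.pi/4); go(.4931-c,.0406-c,.21,45)"
```

```text
cup [0.7103 0.0498 0.0249] top 0.094 handle [0.685  0.0476] r 0.0253 ang -175.0
cup [ 0.677  -0.1446  0.0356] top 0.095 handle [ 0.6407 -0.1426] r 0.0363 ang 176.9
cup [0.4931 0.0407 0.0582] top 0.108 handle [0.4934 0.0986] r 0.0579 ang 89.7
cup [ 0.4804 -0.106   0.0425] top 0.078 handle [ 0.4817 -0.1095] r 0.0037 ang -68.7
t 14.43 tcp [0.6191 0.2131 0.2123] psi0 6.0 j6 1.67 DELTA [-0.1878 -0.18    0.0025] TURN [-6.000e-02 -2.000e-02 -3.896e+01]
```

>>> {"api": "drive_tool", "payload": {"deltas": [[[255,-0.01,-0.01,0,0,0,-2],[255,-0.035,-0.033,0,0,0,-7],[255,-0.07,-0.067,0,0,0,-14],[255,-0.105,-0.1,0,0,0,-22],[255,-0.14,-0.134,0,0,0,-30],[255,-0.165,-0.158,0,0,0,-35],[255,-0.181,-0.173,0,0,0,-38],[255,-0.188,-0.18,0,0,0,-39],[255,-0.188,-0.18,0,0,0,-39],[255,-0.188,-0.18,0,0,0,-39]]]}}

```text
clock: 15.68
tcp_pos: [0.4607, 0.0077, 0.2128]
orientation: [-0.0, 0.382, 0.924, 0.0]
wrist_force: [-0.5, 0.7, -2.8]
finger_gap: 0.0065
grip_force: 68.5
```

```bash
python3 -W ignore -c "
from h import *
c=.047*np.cos(np.pi/4); go(.4931-c,.0406-c,.0725,45)"
```

```text
t 15.68 tcp [0.4607 0.0077 0.2128] psi0 45.0 j6 0.63 DELTA [ 0.0004 -0.0009  0.1403] TURN [ 0.02 -0.01  0.04]
```

>>> {"api": "drive_tool", "payload": {"deltas": [[[255,0,-0.001,0.02,0,0,0],[255,0,-0.001,0.05,0,0,0],[255,0,-0.001,0.08,0,0,0],[255,0,-0.001,0.11,0,0,0],[255,0,-0.001,0.125,0,0,0],[255,0,-0.001,0.132,0,0,0],[255,0,-0.001,0.136,0,0,0],[255,0,-0.001,0.138,0,0,0],[255,0,-0.001,0.14,0,0,0],[255,0,-0.001,0.141,0,0,0],[255,0,-0.001,0.141,0,0,0]]]}}

```text
clock: 17.05
tcp_pos: [0.4599, 0.0064, 0.0726]
orientation: [0.0, 0.382, 0.924, 0.0]
wrist_force: [-1.6, 0.7, 1.6]
finger_gap: 0.0071
grip_force: 69.1
```

>>> {"api": "drive_tool", "payload": {"deltas": [[[130,0,0,0,0,0,0],[130,0,0,0,0,0,0],[130,0,0,0,0,0,0],[130,0,0,0,0,0,0],[130,0,0,0,0,0,0],[130,0,0,-0.03,0,0,0],[130,0,0,-0.08,0,0,0],[130,0,0,-0.12,0,0,0],[130,0,0,-0.12,0,0,0]]]}}

```text
clock: 18.18
tcp_pos: [0.4619, 0.0062, 0.1953]
orientation: [0.003, 0.382, 0.924, 0.001]
wrist_force: [0.3, 0.1, -0.1]
finger_gap: 0.0419
grip_force: 0.0
```

```bash
python3 -W ignore -c "
from h import *
cups(1)
go(.641,-.1425,.18,-3.4)"
```

```text
cup [0.7104 0.0499 0.0247] top 0.092 handle [0.685  0.0473] r 0.0255 ang -174.2
cup [ 0.6771 -0.1446  0.0356] top 0.096 handle [ 0.6408 -0.1425] r 0.0364 ang 176.8
cup [0.493  0.0408 0.0583] top 0.107 handle [0.4929 0.0989] r 0.0582 ang 90.1
t 18.23 tcp [0.4606 0.0064 0.1933] psi0 45.0 j6 0.62 DELTA [-0.2328  0.0221  0.014 ] TURN [ 0.18  0.1  48.44]
```

>>> {"api": "drive_tool", "payload": {"deltas": [[[130,-0.04,0,-0.01,0,0,10],[0,-0.233,0.022,-0.01,0,0,48.4],[0,-0.233,0.022,0,0,0,48.4],[0,-0.233,0.022,0.012,0,0,48.4],[0,-0.233,0.022,0.012,0,0,48.4],[0,-0.233,0.022,0.012,0,0,48.4],[0,-0.233,0.022,0.012,0,0,48.4],[0,-0.233,0.022,0.012,0,0,48.4],[0,-0.233,0.022,0.012,0,0,48.4]]]}}

```text
clock: 19.35
tcp_pos: [0.6398, -0.142, 0.181]
orientation: [0.001, 0.727, 0.687, 0.0]
wrist_force: [0.9, 0.3, -0.0]
finger_gap: 0.0854
grip_force: 0.0
```

```bash
python3 -W ignore -c "
from h import *
p,X=cups(1)
Z=X[...,2]; g=(np.hypot(X[...,0]-.493,X[...,1]-.041)<.053)&(Z>.056)&(Z<.075); print('cup2',circ(X[g]),g.sum())
go(.641,-.1425,.058,-3.4);save('t3.png',cv2.resize(p[150:320,180:520],None,fx=2,fy=2))"
```

```text
cup [0.7103 0.0496 0.0248] top 0.093 handle [0.6851 0.0474] r 0.0253 ang -174.9
cup [0.493  0.0406 0.0582] top 0.108 handle [0.4931 0.0988] r 0.0582 ang 89.9
cup [0.4927 0.04   0.0462] top 0.108 handle [0.4596 0.0068] r 0.0468 ang -134.9
cup2 [0.4926602  0.03994915 0.04613139] 147
t 19.4 tcp [ 0.6399 -0.1421  0.1809] psi0 -3.3 j6 1.29 DELTA [-0.0004  0.001   0.1229] TURN [0.07 0.01 0.1 ]
```

View pics/t3.png

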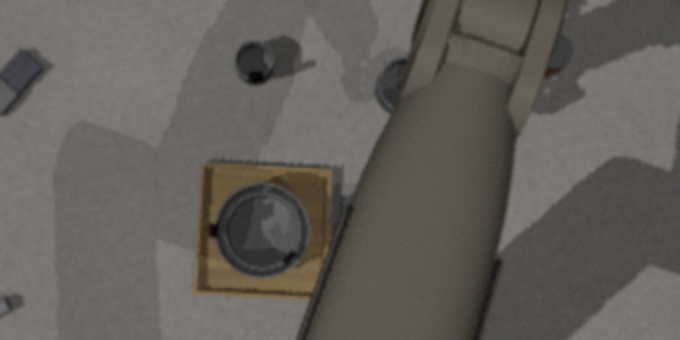

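Cup 2 is nested concentrically in cup 1, with rings around (263,230). Next I'll grasp cup 3.

>>> {"api": "drive_tool", "payload": {"deltas": [[[0,0,0.001,0.03,0,0,0],[0,0,0.001,0.07,0,0,0],[0,0,0.001,0.1,0,0,0],[0,0,0.001,0.122,0,0,0],[0,0,0.001,0.122,0,0,0],[255,0,0.001,0.122,0,0,0],[255,0,0.001,0.122,0,0,0],[255,0,0.001,0.122,0,0,0],[255,0,0.001,0.122,0,0,0],[255,0,0.001,0.122,0,0,0],[255,0,0.001,0.122,0,0,0],[255,0,0.001,0.122,0,0,0]]]}}

```text
clock: 20.9
tcp_pos: [0.6415, -0.1427, 0.0587]
orientation: [0.001, 0.728, 0.686, 0.0]
wrist_force: [0.5, 0.6, 4.5]
finger_gap: 0.0072
grip_force: 69.0
```

>>> {"api": "drive_tool", "payload": {"deltas": [[[255,0,0,0,0,0,0],[255,0,0,-0.01,0,0,0],[255,0,0,-0.03,0,0,0],[255,0,0,-0.06,0,0,0],[255,0,0,-0.09,0,0,0],[255,0,0,-0.12,0,0,0],[255,0,0,-0.14,0,0,0],[255,0,0,-0.15,0,0,0],[255,0,0,-0.15,0,0,0]]]}}

```text
clock: 22.02
tcp_pos: [0.6409, -0.1426, 0.2081]
orientation: [0.0, 0.728, 0.686, 0.0]
wrist_force: [0.4, -0.0, -1.7]
finger_gap: 0.0071
grip_force: 68.3
```

```bash
python3 -W ignore -c "
from h import *
cups(1)
a=np.radians(160); go(.4927+.036*np.cos(a),.0401+.036*np.sin(a),.21,-20)"
```

```text
cup [0.7102 0.0497 0.0246] top 0.091 handle [0.6852 0.0476] r 0.0251 ang -175.2
cup [0.493  0.0406 0.0581] top 0.109 handle [0.4932 0.0987] r 0.058 ang 89.8
cup [0.4927 0.04   0.0461] top 0.108 handle [0.4596 0.0068] r 0.0468 ang -134.9
t 22.07 tcp [ 0.6406 -0.1425  0.2073] psi0 -3.4 j6 1.29 DELTA [ 0.1839 -0.1928 -0.0024] TURN [-7.000e-02 -1.000e-02  1.664e+01]
```

>>> {"api": "drive_tool", "payload": {"deltas": [[[255,0.01,-0.011,0,0,0,1],[255,0.035,-0.037,0,0,0,3],[255,0.07,-0.073,0,0,0,6],[255,0.105,-0.11,0,0,0,10],[255,0.14,-0.147,0,0,0,13],[255,0.165,-0.173,0,0,0,15],[255,0.178,-0.187,0,0,0,16.6],[255,0.184,-0.193,0,0,0,16.6],[255,0.184,-0.193,0,0,0,16.6],[255,0.184,-0.193,0,0,0,16.6]]]}}

```text
clock: 23.32
tcp_pos: [0.4597, 0.0519, 0.2078]
orientation: [0.0, 0.819, 0.574, -0.0]
wrist_force: [0.8, 0.4, -1.8]
finger_gap: 0.0072
grip_force: 68.5
```

```bash
python3 -W ignore -c "
from h import *
a=np.radians(160); go(.4927+.036*np.cos(a),.0401+.036*np.sin(a),.072,-20)"
```

```text
t 23.32 tcp [0.4597 0.0519 0.2078] psi0 -20.0 j6 1.86 DELTA [ 0.0002 -0.0009  0.1358] TURN [0.01 0.   0.02]
```

>>> {"api": "drive_tool", "payload": {"deltas": [[[255,0,-0.001,0.02,0,0,0],[255,0,-0.001,0.05,0,0,0],[255,0,-0.001,0.08,0,0,0],[255,0,-0.001,0.105,0,0,0],[255,0,-0.001,0.12,0,0,0],[255,0,-0.001,0.128,0,0,0],[255,0,-0.001,0.132,0,0,0],[255,0,-0.001,0.134,0,0,0],[255,0,-0.001,0.136,0,0,0],[255,0,-0.001,0.137,0,0,0],[255,0,-0.001,0.137,0,0,0]]]}}

```text
clock: 24.7
tcp_pos: [0.4584, 0.0528, 0.0716]
orientation: [0.0, 0.819, 0.574, 0.0]
wrist_force: [-1.2, 0.8, 2.6]
finger_gap: 0.0071
grip_force: 69.1
```

>>> {"api": "drive_tool", "payload": {"deltas": [[[150,0,0,0,0,0,0],[150,0,0,0,0,0,0],[150,0,0,0,0,0,0],[150,0,0,0,0,0,0],[150,0,0,0,0,0,0],[150,0,0,-0.03,0,0,0],[150,0,0,-0.08,0,0,0],[150,0,0,-0.12,0,0,0],[150,0,0,-0.12,0,0,0]]]}}

```text
clock: 25.82
tcp_pos: [0.4605, 0.0526, 0.1943]
orientation: [0.002, 0.819, 0.574, 0.003]
wrist_force: [-0.2, -1.0, -0.8]
finger_gap: 0.0352
grip_force: 0.0
```

```bash
python3 -W ignore -c "
from h import *
cups(1)
go(.685,.0475,.18,5)"
```

```text
cup [0.7102 0.0501 0.0246] top 0.093 handle [0.6851 0.0474] r 0.0252 ang -173.8
cup [ 0.4794 -0.1048  0.0417] top 0.079 handle [ 0.4818 -0.1085] r 0.0045 ang -57.0
t 25.88 tcp [0.4592 0.0527 0.1923] psi0 -20.0 j6 1.86 DELTA [0.0722 0.214  0.0131] TURN [ 2.000e-01 -2.000e-02 -2.496e+01]
```

>>> {"api": "drive_tool", "payload": {"deltas": [[[150,0.01,0.03,-0.01,0,0,-5],[0,0.072,0.214,-0.01,0,0,-25.4],[0,0.072,0.214,0,0,0,-25.4],[0,0.072,0.214,0.012,0,0,-25.4],[0,0.072,0.214,0.012,0,0,-25.4],[0,0.072,0.214,0.012,0,0,-25.4],[0,0.072,0.214,0.012,0,0,-25.4],[0,0.072,0.214,0.012,0,0,-25.4]]]}}

```text
clock: 26.88
tcp_pos: [0.6831, 0.0475, 0.1808]
orientation: [0.001, 0.673, 0.74, 0.001]
wrist_force: [0.1, 0.2, 0.2]
finger_gap: 0.0856
grip_force: 0.0
```

```bash
cat >> h.py <<'E'
def nest():
    p,d=read_camera('top'); X=cloud('top',d); Z=X[...,2]; r=np.hypot(X[...,0]-.493,X[...,1]-.0405)
    for n,lo,hi in (('c1',.053,.064),('c2',.041,.052),('c3',.03,.0405),('c4',.016,.029)):
        g=(r>lo)&(r<hi)&(Z>.052)&(Z<.078)
        if g.sum()>8: print(n,circ(X[g]).round(4),g.sum(),'z',np.median(Z[g]).round(3))
    g=(r<.08)&(Z>.088)&(Z<.13); l,k=ndimage.label(g,np.ones((3,3)))
    for i in range(1,k+1):
        if (l==i).sum()>5: print('  tab',X[l==i].mean(0).round(4),(l==i).sum())
    return p,X
E
python3 -W ignore -c "
from h import *
p,X=nest(); cups(1)
go(.685,.0475,.054,5.4);save('t4.png',cv2.resize(p[150:320,180:520],None,fx=2,fy=2))"
```

```text
c1 [0.4942 0.052  0.0693] 26 z 0.065
cup [ 0.479  -0.1074  0.0422] top 0.078 handle [ 0.4831 -0.1081] r 0.0042 ang -9.1
t 26.98 tcp [0.6834 0.0475 0.1807] psi0 5.4 j6 1.43 DELTA [-1.000e-04  1.400e-03  1.267e-01] TURN [0.11 0.01 0.05]
```

View pics/t4.png

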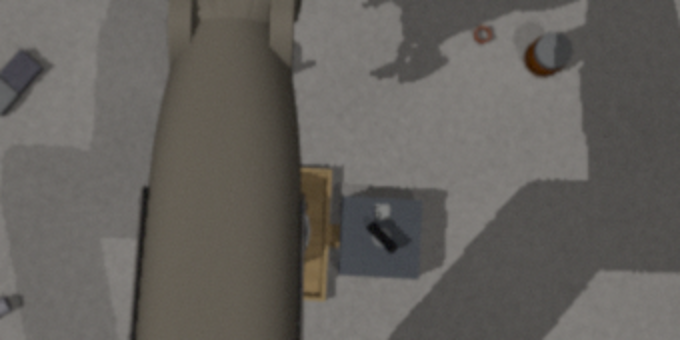

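The arm hides the nest in this view. I'll grasp cup 4, then check the nest from a side position.

>>> {"api": "drive_tool", "payload": {"deltas": [[[0,0,0.0015,0.03,0,0,0],[0,0,0.0015,0.07,0,0,0],[0,0,0.0015,0.1,0,0,0],[0,0,0.0015,0.126,0,0,0],[0,0,0.0015,0.126,0,0,0],[255,0,0.0015,0.126,0,0,0],[255,0,0.0015,0.126,0,0,0],[255,0,0.0015,0.126,0,0,0],[255,0,0.0015,0.126,0,0,0],[255,0,0.0015,0.126,0,0,0],[255,0,0.0015,0.126,0,0,0],[255,0,0.0015,0.126,0,0,0]]]}}

```text
clock: 28.48
tcp_pos: [0.6859, 0.0475, 0.0537]
orientation: [0.0, 0.673, 0.74, 0.0]
wrist_force: [0.4, 0.2, 4.6]
finger_gap: 0.0071
grip_force: 68.7
```

>>> {"api": "drive_tool", "payload": {"deltas": [[[255,0,0,0,0,0,0],[255,0,0,-0.01,0,0,0],[255,0,0,-0.03,0,0,0],[255,0,0,-0.06,0,0,0],[255,0,0,-0.09,0,0,0],[255,0,0,-0.12,0,0,0],[255,0,0,-0.14,0,0,0],[255,0,0,-0.15,0,0,0],[255,0,0,-0.15,0,0,0]]]}}

```text
clock: 29.6
tcp_pos: [0.6854, 0.0475, 0.2033]
orientation: [0.0, 0.673, 0.74, 0.0]
wrist_force: [-0.2, -0.8, -1.1]
finger_gap: 0.0071
grip_force: 68.2
```

```bash
python3 -W ignore -c "
from h import *
go(.56,.22,.21,60)"
```

```text
t 29.6 tcp [0.6854 0.0475 0.2033] psi0 5.4 j6 1.43 DELTA [ 0.1836 -0.1085 -0.0068] TURN [ 2.000e-02  1.000e-02 -5.456e+01]
```

>>> {"api": "drive_tool", "payload": {"deltas": [[[255,0.02,-0.01,-0.005,0,0,-5],[255,0.06,-0.035,-0.007,0,0,-15],[255,0.1,-0.06,-0.007,0,0,-25],[255,0.14,-0.082,-0.007,0,0,-35],[255,0.17,-0.1,-0.007,0,0,-45],[255,0.183,-0.108,-0.007,0,0,-54],[255,0.183,-0.108,-0.007,0,0,-54.6],[255,0.183,-0.108,-0.007,0,0,-54.6]]]}}

```text
clock: 30.6
tcp_pos: [0.5606, 0.2189, 0.2093]
orientation: [-0.0, 0.26, 0.966, -0.0]
wrist_force: [-0.7, 0.2, -0.9]
finger_gap: 0.0069
grip_force: 68.3
```

```bash
python3 -W ignore -c "
from h import *
p,X=nest(); cups(1); save('t5.png',cv2.resize(p[150:320,180:520],None,fx=2,fy=2))
a=np.radians(280); go(.4927+.025*np.cos(a),.0401+.025*np.sin(a),.21,100)"
```

```text
c1 [0.493  0.0407 0.0581] 193 z 0.065
c2 [0.4926 0.0399 0.0461] 153 z 0.065
c3 [0.4924 0.0399 0.0352] 108 z 0.065
  tab [0.493  0.0994 0.1047] 23
  tab [0.4596 0.0068 0.1053] 22
  tab [0.4583 0.0519 0.1048] 26
cup [0.4931 0.0407 0.0582] top 0.108 handle [0.4932 0.0986] r 0.0579 ang 89.9
cup [0.4922 0.0416 0.0432] top 0.109 handle [0.4589 0.0313] r 0.0348 ang -162.8
cup [ 0.4797 -0.1057  0.0417] top 0.079 handle [ 0.4825 -0.1082] r 0.0037 ang -42.4
t 30.7 tcp [0.5609 0.2186 0.2096] psi0 59.9 j6 0.76 DELTA [-0.0467 -0.2078 -0.0004] TURN [-2.000e-02 -2.000e-02 -4.012e+01]
```

View pics/t5.png

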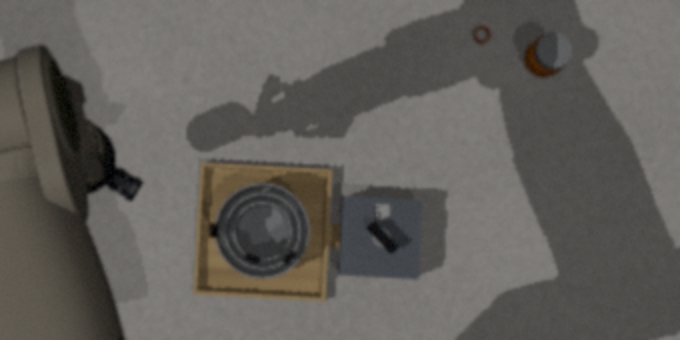

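Three cups are nested with rims level at 65 mm and concentric around (263,230). Now for cup 4.

>>> {"api": "drive_tool", "payload": {"deltas": [[[255,-0.003,-0.012,0,0,0,-3],[255,-0.01,-0.04,0,0,0,-9],[255,-0.018,-0.08,0,0,0,-16],[255,-0.027,-0.12,0,0,0,-24],[255,-0.036,-0.16,0,0,0,-32],[255,-0.043,-0.19,0,0,0,-37],[255,-0.046,-0.204,0,0,0,-40],[255,-0.047,-0.208,0,0,0,-40],[255,-0.047,-0.208,0,0,0,-40],[255,-0.047,-0.208,0,0,0,-40]]]}}

```text
clock: 31.95
tcp_pos: [0.4976, 0.0161, 0.21]
orientation: [0.0, -0.087, 0.996, 0.0]
wrist_force: [0.5, -0.8, -0.5]
finger_gap: 0.007
grip_force: 68.3
```

```bash
python3 -W ignore -c "
from h import *
a=np.radians(280); go(.4925+.025*np.cos(a),.04+.025*np.sin(a),.0707,100)"
```

```text
t 31.95 tcp [0.4976 0.0161 0.21  ] psi0 100.0 j6 -0.3 DELTA [ 0.0008 -0.0007  0.1393] TURN [0.01 0.   0.03]
```

>>> {"api": "drive_tool", "payload": {"deltas": [[[255,0.0008,-0.001,0.02,0,0,0],[255,0.0008,-0.001,0.05,0,0,0],[255,0.0008,-0.001,0.08,0,0,0],[255,0.0008,-0.001,0.105,0,0,0],[255,0.0008,-0.001,0.122,0,0,0],[255,0.0008,-0.001,0.13,0,0,0],[255,0.0008,-0.001,0.135,0,0,0],[255,0.0008,-0.001,0.137,0,0,0],[255,0.0008,-0.001,0.139,0,0,0],[255,0.0008,-0.001,0.14,0,0,0],[255,0.0008,-0.001,0.14,0,0,0]]]}}

```text
clock: 33.33
tcp_pos: [0.4971, 0.0146, 0.0707]
orientation: [0.001, -0.087, 0.996, -0.0]
wrist_force: [-1.3, 0.7, 2.7]
finger_gap: 0.007
grip_force: 68.8
```

>>> {"api": "drive_tool", "payload": {"deltas": [[[175,0,0,0,0,0,0],[175,0,0,0,0,0,0],[175,0,0,0,0,0,0],[175,0,0,0,0,0,0],[175,0,0,0,0,0,0],[175,0,0,-0.03,0,0,0],[175,0,0,-0.08,0,0,0],[175,0,0,-0.12,0,0,0],[175,0,0,-0.12,0,0,0]]]}}

```text
clock: 34.45
tcp_pos: [0.4991, 0.0144, 0.1936]
orientation: [0.003, -0.088, 0.996, -0.001]
wrist_force: [0.2, -0.5, -0.1]
finger_gap: 0.0272
grip_force: 0.0
```

```bash
python3 -W ignore -c "
from h import *
p,X=nest()
go(.4835,-.1088,.15,140)
p,d=read_camera('wrist'); save('w1.png',p)"
```

```text
t 34.5 tcp [0.4979 0.0145 0.1915] psi0 100.0 j6 -0.31 DELTA [ 0.0358 -0.1189  0.0415] TURN [ -0.13   0.17 -39.96]
```

View pics/w1.png

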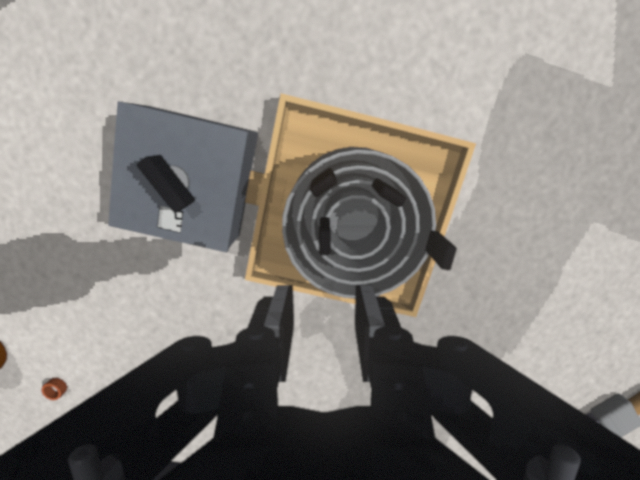

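All four cups are nested (centre at (360,222)). The window at (172,220) shows parts of digits, too small to read, so I'll move the camera closer.

```bash
python3 -W ignore -c "
from h import *
go(.575,-.111,.12,90)"
```

```text
t 34.55 tcp [0.4968 0.0146 0.1901] psi0 100.0 j6 -0.31 DELTA [-0.055  -0.1373  0.0702] TURN [-0.    0.04 10.04]
```

>>> {"api": "drive_tool", "payload": {"deltas": [[[175,-0.02,-0.04,0,0,0,10],[175,-0.04,-0.09,0,0,0,10],[175,-0.055,-0.137,0.02,0,0,10],[175,-0.055,-0.137,0.07,0,0,10],[175,-0.055,-0.137,0.07,0,0,10],[175,-0.055,-0.137,0.07,0,0,10],[175,-0.055,-0.137,0.07,0,0,10]]]}}

```text
clock: 35.42
tcp_pos: [0.5758, -0.1104, 0.1221]
orientation: [0.001, -0.001, 1.0, -0.0]
wrist_force: [0.3, 0.7, -0.3]
finger_gap: 0.0264
grip_force: 0.0
```

```bash
python3 -W ignore -c "
from h import *
c=calibration('wrist'); p,d=read_camera('wrist')
X=cloud('wrist',d,c); g=(np.hypot(X[...,0]-.515,X[...,1]+.111)<.06)&(X[...,2]<.1)&(X[...,2]>.03); v,u=np.where(g); print(u.min(),u.max(),v.min(),v.max())
k=p[v.min():v.max(),u.min():u.max()][::-1,::-1]; f=min(700/k.shape[1],550/k.shape[0]); save('w2.png',cv2.resize(k,None,fx=f,fy=f,interpolation=cv2.INTER_CUBIC))"
```

```text
238 416 39 188
```

View pics/w2.png

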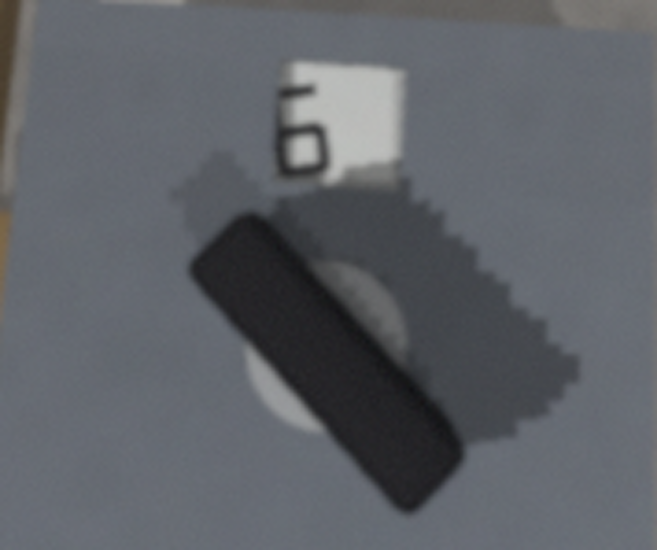

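The window (picture up is +x) shows a 6 shifted to the left, toward +y. With the bar at 44.4° that gives a wheel angle of about 3.98 rad, so it has to turn 83.8° clockwise.

```bash
python3 -W ignore -c "
from h import *
go(.4835,-.1088,.12,134.4)"
```

```text
t 35.48 tcp [ 0.5759 -0.1105  0.1221] psi0 90.1 j6 -0.33 DELTA [0.0924 0.0018 0.0018] TURN [ -0.13   0.16 -44.31]
```

>>> {"api": "drive_tool", "payload": {"deltas": [[[140,0.03,0.001,0,0,0,-10],[140,0.07,0.002,0,0,0,-20],[140,0.092,0.002,0,0,0,-30],[140,0.092,0.002,0,0,0,-40],[140,0.092,0.002,0,0,0,-44.3],[140,0.092,0.002,0,0,0,-44.3],[140,0.092,0.002,0,0,0,-44.3],[140,0.092,0.002,0,0,0,-44.3]]]}}

```text
clock: 36.48
tcp_pos: [0.483, -0.1087, 0.1203]
orientation: [0.0, -0.377, 0.926, -0.0]
wrist_force: [1.1, -0.1, 0.2]
finger_gap: 0.0384
grip_force: 0.0
```

```bash
python3 -W ignore -c "
from h import *
go(.4835,-.1088,.054,134.4)"
```

```text
t 36.48 tcp [ 0.483  -0.1087  0.1203] psi0 134.3 j6 -1.16 DELTA [-0.0003 -0.0004  0.0663] TURN [-0.03  0.02 -0.09]
```

>>> {"api": "drive_tool", "payload": {"deltas": [[[140,0,0,0.02,0,0,0],[140,0,0,0.045,0,0,0],[140,0,0,0.064,0,0,0],[140,0,0,0.064,0,0,0],[140,0,0,0.064,0,0,0],[255,0,0,0.064,0,0,0],[255,0,0,0.064,0,0,0],[255,0,0,0.064,0,0,0],[255,0,0,0.064,0,0,0],[255,0,0,0.064,0,0,0]]], "newtons": 30}}

```text
clock: 37.72
tcp_pos: [0.4834, -0.1089, 0.057]
orientation: [0.001, -0.377, 0.926, -0.001]
wrist_force: [-1.2, 0.1, 5.5]
finger_gap: 0.0114
grip_force: 33.5
```

```bash
python3 -W ignore -c "
from h import *
go(.4835,-.1088,.055,50.6)"
```

```text
t 37.73 tcp [ 0.4834 -0.1089  0.057 ] psi0 134.3 j6 -1.16 DELTA [-0.0001  0.      0.002 ] TURN [-3.000e-02  1.000e-01  8.374e+01]
```

>>> {"api": "drive_tool", "payload": {"deltas": [[[255,0,0,0,0,0,4],[255,0,0,0,0,0,12],[255,0,0,0,0,0,20],[255,0,0,0,0,0,29],[255,0,0,0,0,0,38],[255,0,0,0,0,0,47],[255,0,0,0,0,0,56],[255,0,0,0,0,0,65],[255,0,0,0,0,0,74],[255,0,0,0,0,0,81],[255,0,0,0,0,0,83.8],[255,0,0,0,0,0,83.8]]]}}

```text
clock: 39.22
tcp_pos: [0.4834, -0.1088, 0.057]
orientation: [0.001, 0.338, 0.941, 0.0]
wrist_force: [-1.5, 2.1, 6.2]
finger_gap: 0.0115
grip_force: 33.6
```

```bash
python3 -W ignore -c "
from h import *
go(.4835,-.1088,.055,50.6)"
```

```text
t 39.23 tcp [ 0.4834 -0.1088  0.057 ] psi0 50.5 j6 0.31 DELTA [-0.0001  0.      0.002 ] TURN [ 0.05  0.08 -0.07]
```

Release, rise, then move to the side to check.

>>> {"api": "drive_tool", "payload": {"deltas": [[[140,0,0,0,0,0,0],[140,0,0,0,0,0,0],[140,0,0,0,0,0,0],[140,0,0,0,0,0,0],[140,0,0,-0.03,0,0,0],[140,0,0,-0.065,0,0,0],[140,0,0,-0.065,0,0,0],[140,-0.03,-0.03,-0.065,0,0,0],[140,-0.06,-0.06,-0.065,0,0,-10],[140,-0.07,-0.06,-0.065,0,0,-20],[140,-0.07,-0.06,-0.065,0,0,-30],[140,-0.07,-0.06,-0.065,0,0,-40]]]}}

```text
clock: 40.72
tcp_pos: [0.4981, -0.1996, 0.1197]
orientation: [-0.001, -0.007, 1.0, 0.001]
wrist_force: [-0.3, 1.3, -0.5]
finger_gap: 0.0384
grip_force: 0.0
```

```bash
python3 -W ignore -c "
from h import *
go(.575,-.111,.12,90)
c=calibration('wrist'); p,d=read_camera('wrist')
X=cloud('wrist',d,c); g=(np.hypot(X[...,0]-.515,X[...,1]+.111)<.06)&(X[...,2]<.1)&(X[...,2]>.03); v,u=np.where(g); print(u.min(),u.max(),v.min(),v.max())
k=p[v.min():v.max(),u.min():u.max()][::-1,::-1]; f=min(700/k.shape[1],550/k.shape[0]); save('w3.png',cv2.resize(k,None,fx=f,fy=f,interpolation=cv2.INTER_CUBIC))"
```

```text
t 40.73 tcp [ 0.4981 -0.1996  0.1197] psi0 90.8 j6 -0.55 DELTA [-0.0782  0.0874 -0.0003] TURN [ 0.06 -0.09  0.84]
377 549 186 310
```

View pics/w3.png

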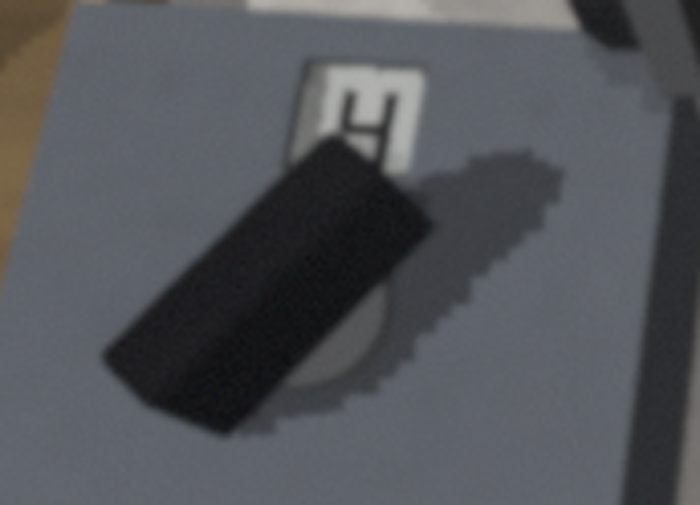

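The window at (365,115) shows a 4, partly hidden by the knob. I'll move clear and measure the bar angle and the nest from above.

>>> {"api": "drive_tool", "payload": {"deltas": [[[140,-0.04,-0.03,-0.05,0,0,0],[140,-0.06,-0.08,-0.1,0,0,0],[140,-0.06,-0.12,-0.1,0,0,0],[140,-0.06,-0.12,-0.1,0,0,0],[140,-0.06,-0.12,-0.1,0,0,0],[140,-0.06,-0.12,-0.1,0,0,0]]]}}

```text
clock: 41.52
tcp_pos: [0.5592, -0.3176, 0.22]
orientation: [-0.001, -0.005, 1.0, 0.001]
wrist_force: [-1.0, 0.6, -0.0]
finger_gap: 0.0385
grip_force: 0.0
```

```bash
python3 -W ignore -c "
from h import *
p,X=nest(); D=[read_camera('top')[1] for _ in range(4)]; X=cloud('top',np.mean(D,0)); Z=X[...,2]
g=(X[...,0]>.43)&(X[...,0]<.535)&(X[...,1]>-.16)&(X[...,1]<-.057)&(Z>.064)&(Z<.09)
P=X[g][:,:2].astype(np.float32); print('knob',cv2.minAreaRect(P*1000),P.mean(0), np.degrees(np.linalg.eigh(np.cov(P.T))[1]) )
w,V=np.linalg.eigh(np.cov(P.T)); print(np.degrees(np.arctan2(V[1,1],V[0,1]))%180)
g=(X[...,0]>.38)&(X[...,0]<.62)&(X[...,1]>-.2)&(X[...,1]<-.03)&(Z>.042)&(Z<.06)
print('housing',cv2.minAreaRect(X[g][:,:2].astype(np.float32)*1000))
save('t6.png',cv2.resize(p[150:320,180:520],None,fx=2,fy=2,interpolation=cv2.INTER_CUBIC))
p,d=read_camera('scene'); save('s6.png',p)"
```

```text
c1 [0.493  0.0407 0.0581] 198 z 0.065
c2 [0.4926 0.04   0.0461] 151 z 0.065
c3 [0.4923 0.0399 0.0352] 108 z 0.066
c4 [0.4928 0.039  0.0242] 74 z 0.066
  tab [0.4972 0.0146 0.1049] 25
  tab [0.493  0.0993 0.105 ] 23
  tab [0.4596 0.0068 0.1055] 22
  tab [0.4583 0.0519 0.1048] 26
knob ((483.4720764160156, -109.11105346679688), (12.148335456848145, 43.91007995605469), 49.87565231323242) [ 0.48341042 -0.10857253] [[-37.13065532 -43.63623248]
 [-43.63623248  37.13065532]]
139.60509426759046
housing ((483.40087890625, -109.17147064208984), (100.39616394042969, 100.12134552001953), 86.61859130859375)
```

View pics/s6.png

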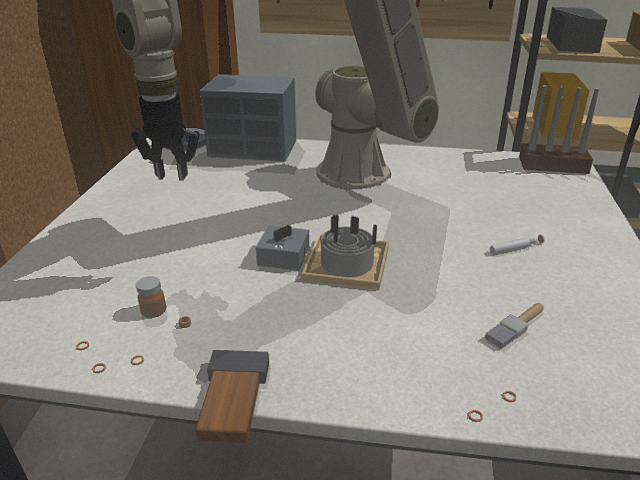

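Cups are nested concentrically with rims level, bystanders undisturbed at (150,297), (184,322), (515,325) and (517,244), and the knob within 1° of its target. I'll take one clear look at the digit.

>>> {"api": "drive_tool", "payload": {"deltas": [[[140,-0.06,0.05,0,0,0,0],[140,-0.06,0.1,0,0,0,0],[140,-0.06,0.15,0.03,0,0,0],[140,-0.06,0.206,0.06,0,0,0],[140,-0.06,0.206,0.09,0,0,0],[140,-0.06,0.206,0.09,0,0,0],[140,-0.06,0.206,0.09,0,0,0]]]}}

```text
clock: 42.7
tcp_pos: [0.6185, -0.1131, 0.1323]
orientation: [0.001, -0.004, 1.0, -0.0]
wrist_force: [-0.3, -1.1, 0.7]
finger_gap: 0.0385
grip_force: 0.0
```

```bash
python3 -W ignore -c "
from h import *
c=calibration('wrist'); p,d=read_camera('wrist')
X=cloud('wrist',d,c); g=(np.hypot(X[...,0]-.515,X[...,1]+.111)<.04)&(X[...,2]<.1)&(X[...,2]>.03); v,u=np.where(g); print(u.min(),u.max(),v.min(),v.max())
k=p[v.min():v.max(),u.min():u.max()][::-1,::-1]; f=min(700/k.shape[1],550/k.shape[0]); save('w4.png',cv2.resize(k,None,fx=f,fy=f,interpolation=cv2.INTER_CUBIC))"
```

```text
262 400 0 115
```

View pics/w4.png

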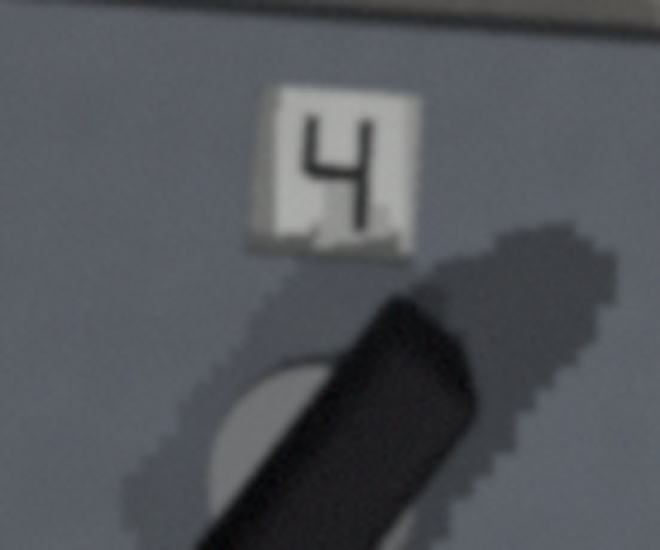

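The 4 at (338,172) is centred in the window, so I'll hand in.

```bash
python3 -c "
from workcell import *
print(hand_in())"
```

```text
the job is handed in; nothing more can be done
None
```

The job is handed in: cups 1 to 4 are nested upright in the tray (no cup 5 was seen on the bench), the wheel shows 4 centred in its window, and the jar, ring blank, brush and handpiece were not touched.

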